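Cock the sprung tapping arm of a valve tap tester

TASK

Cock the tap tester for its next test: draw the sprung tapping arm back by its black knob until it just comes up against the rubber buffer, push the arm down so that its nose is behind the trip catch, then ease it forward until the catch holds it drawn and down, and let go. The trip catch is a hair trigger and may be set anywhere along its curved track, so feel for the buffer: do not crush the buffer, do not push the catch down, and never let the arm fly or snap back. Leave the other things on the bench where they are.

Things in the scene. Friction and masses are not known exactly. Their poses are not given: they have to be found in the camera images.
- tapper: The tap tester: grey steel case, fixed, panel top 60 mm above the bench. Origin: at bench height under the arm's pivot post, z up; the case spans x -145 to +85, y -150 to +150 mm. A glass valve 24 mm wide, up to 138 mm above the bench, stands in a socket at x -17, y +64 mm. Catch, buffer and other panel fittings are lower than 102 mm.
- pivot (a point): Top of the steel pivot post (18 mm diameter, 122 mm above the bench), on the vertical axis about which the arm swings. The arm is a flat steel bar 14 mm wide, 12 mm thick, its underside 95 mm above the bench when up.
- knob (a point): Grip point on the axis of the upright round black knob near the arm's end, 17 mm below its top. The knob is 18 mm in diameter, 45 mm tall and stands on the arm, its axis 130 mm from the pivot axis, its top 152 mm above the bench when the arm is up.
- swing (a joint): Arm swing, rad, anticlockwise from above as drawn. At 0 (rest, near the valve) the arm points along the tester's -x turned 0.55 towards +y; at 0.55 along -x. A spring pulls it to 0: 3.2 N at the knob at rest, 0.27 N more per 0.1 rad. It meets the buffer between 0.82 and 1.20, as the carriage happens to be set, and hangs on the catch 0.06 before that.
- dip (a joint): How far the arm is pushed down its post, m: 0 up (held by a light spring, 1 to 2 N; the arm then passes freely over the catch), 0.013 down on its stop. The nose under the arm, 75 mm from the pivot axis, goes down behind the catch only when the arm is at the buffer or less than 0.02 rad before it; the catch's undercut then holds it down when eased forward.
- catch (a joint): How far the trip catch is pushed down, m, 0 up and set: a small dark steel tooth, top 79 mm above the bench, on a carriage set somewhere along a curved track; 2 N pushes it down, over 2.5 mm trips it. The rubber buffer is the black block behind it on the carriage, 75 mm from the pivot axis: it yields 1 mm per 2.5 N, felt as 1.4 N more pull at the knob; over 14 N on it (5 mm) crushes it.
- tin: Grey round tin with a white lid, 68 mm across, 45 mm high, standing loose on the bench beside the tester. Bystander. Origin: centre of its underside.
- driver: Screwdriver with a wooden handle, 170 mm long, lying loose on the bench on the other side of the tester. Bystander. Origin about its middle, x along it to the tip.

How it is judged (in metres and radians):
On the way:
1. the arm is drawn back beyond 0.7 rad of swing, still up (value of joint swing above 0.7 rad and value of joint dip below 0.006 m), for 0.1 s.
At the end, for the whole second after the job is handed in: The arm hangs on the trip catch by itself: swing over 0.7 rad, pushed down at least 9.5 mm, the catch up (within 2.5 mm), the arm at rest (under 0.05 rad/s) and let go (value of joint swing above 0.7 rad and value of joint dip above 0.0095 m and value of joint catch below 0.0025 m and velocity of joint swing between -0.05 and 0.05 rad/s); the robot touches nothing.
It fails at once if the arm flies or snaps back (faster than 2 rad/s towards rest) (velocity of joint swing below -2 rad/s).
It fails at once if the buffer is crushed (pressed with more than 14 N) (contact force between buffer_c0 and dip_c0 above 14 N).
It fails at once if the trip catch is pushed down (more than 2.5 mm) (value of joint catch above 0.0025 m).
It fails at once if the tin is moved more than 20 mm (distance of tin from where it was at the start of the episode above 0.02 m).
It fails at once if the screwdriver is moved more than 20 mm (distance of driver from where it was at the start of the episode above 0.02 m).
It also fails if it takes over 72 s, if anything falls off the work surface, if the arm or the gripper's body presses on something with over 40 N, if the wrist force passes 120 N, or if a joint passes its speed limit or range.

ROBOT

A 7-joint arm with a two-finger parallel gripper is mounted at the origin on the work surface. World frame = base frame: x ahead of the robot, y to its left, z up, the work surface at z = 0. Lengths are in m, angles in degrees, forces in N, time in s.
With the tool pointing down it reaches from about 0.425 to 0.875 m from the base axis. Payload 4.7 kg.
Tool frame: the origin (TCP) lies on the centre line of the jaws, within the pads' length; the fingertips stand 11 mm ahead of it and the grasp point (between the pads) lies 8 mm behind it; z points along the fingers, y is the direction in which the jaws open and shut (so a half turn about z gives the same grasp; the last joint's range is limited). The gripper opens to 87 mm and grips with 3 to 60 N. Pads are 19 mm wide; open, the fingers measure 117 mm over their backs; the gripper's body (75 mm by 190 mm) begins 51 mm behind the grasp point.
Start: joints at [-65.082, 18.392, -4.016, 83.108, 1.295, 78.541, -3.26], TCP at [0.266, 0.593, 0.234] pointing down, gripper open.
Joint ranges: [-163.93, 163.93], [-17.29, 119.83], [-79.2, 71.16], [3.27, 140.29], [-89.18, 269.18], [5.43, 117.66], [-154.24, 154.24]. Speed limits (degrees/s): [147.25, 147.25, 180, 180, 180, 180, 180].

INTERFACE

Orientations are given as [roll, pitch, yaw] about the fixed x, y, z axes, in that order (R = Rz(yaw) Ry(pitch) Rx(roll)).
In Python, from cell import env gives the robot as it stands.
- The arm moves only by the tool servo_tool, never from a script. Its argument "moves" is text: rows parted by semicolons, each of 7 numbers parted by spaces: the shift along the tool's x, y, z as a fraction of full scale, then the turn, a rotation vector about the tool's x, y, z as a fraction of full scale, then the gripper's target within -1 to 1 (shut at 1, half-way at 0, fully open at -1). A call has 1 to 20 rows; each row shifts and turns the pose as measured when the row begins, along the tool's axes as they then stand; what a row does not reach is not made up. Full scale, the value 1, is 1000 mm for a shift and 0.5 rad for a turn. A row lasts 1/12 s, in which the tool goes at most 41.7 mm and 7.16 degrees, less where a joint would pass 70% of its speed; a pose out of reach is approached as far as the arm can. A call with a number of a shift or a turn outside -1 to 1 is refused whole. A call with a gripper value outside its range is refused whole. The fingers move at their own pace and stop on an object; "squeeze" is the grip in N (left out, the last holds). Time passes only in rows, so rows that do not move let the fingers close. It gives the time, the measured TCP pose, the force and the opening at its end, in the units of the state.
- env.get_obs(): the state, without advancing time (a new reading comes with each control period).
- env.read_camera(name): name is "scene" or "top" or "wrist"; returns a dict with "img" (420x560x3 uint8, red, green, blue), "range_z" (420x560 float32, m along the optical axis (not along the pixel's ray), 0 where there is no reading), "mtx" (3x3 intrinsics, pixels), "T" (4x4, takes a point from camera to world coordinates); the wrist camera has in their place "hand_eye" (4x4, takes a point from camera to tool coordinates, whose origin is the TCP and whose axes are the flange's). Camera axes: x right, y up, looking along -z (the intrinsics and any distortion apply to the point x, -y, -z); pixel columns grow to the right and rows downward; lengths in m; the calibration is good to about 2 mm. A picture is of the moment at which its call begins: read the wrist's pose just before it.
- env.sign_off(): hands the job in, once; it reports no verdict.
The state is a dict: "time_s": time; "qpos": joint angles; "joint_velocities": joint speeds; "effort": joint torques, N m; "tool_pos": TCP position; "tool_rot": TCP orientation; "force": force on the tool from outside, world axes, zero at the start; "wrist_torque": the same for the moment, N m; "grip_width": finger opening in m.
Only numpy, scipy, OpenCV 4.12 (cv2) and the standard library are available. Lean on these libraries where they do the work, as an engineer would, in place of code of your own. Each camera call takes 0.05 s, during which the arm holds its last target.

## Working session

There is one attempt and no reset: what is moved stays moved. The work goes in short steps, Python scripts to look and compute and a tool call to move; the robot and the scene stay as the last step left them, time stands still between calls to the robot, and variables do not carry over. Pictures are saved under pics/ and viewed, and the job is handed in when it is done.

Besides the shell and the picture viewer there is one more tool, called after "Call:" as name(argument=value, ...) on one line, values as JSON. servo_tool: Moves the arm, as the interface text tells. Its arguments: {"type":"object","properties":{"moves":{"type":"string"},"squeeze":{"type":"number"}},"required":["moves"]}

```bash
ls; mkdir -p pics; python3 - <<'E'
from cell import env
import cv2,numpy as np
o=env.get_obs(); print(o)
for n in ("scene","top","wrist"):
    c=env.read_camera(n); cv2.imwrite(f"pics/{n}0.png",c["img"][:,:,::-1]); np.savez(f"{n}0.npz",**c)
    print(n,c["mtx"].tolist(),(c["T"] if "T" in c else c["hand_eye"]).round(4).tolist(), [k for k in c])
E
```

```text
pics
{'time_s': 0.0, 'qpos': array([-65.08192085,  18.44007017,  -4.01478833,  83.17576379,
         1.29541745,  78.54014028,  -3.25819228]), 'joint_velocities': array([ 0.06810802, -0.01905055,  0.00733324,  0.01028133, -0.08373855,
        0.02371146, -0.06011093]), 'effort': array([ 1.72937202e-04, -4.91280484e+01, -4.03872505e-01, -3.12535572e+01,
       -6.39861356e-02,  4.36069805e-02,  1.75919013e-04]), 'tool_pos': array([0.26535672, 0.59278051, 0.23244239]), 'tool_rot': array([-1.79889290e+02,  6.39717682e-03,  1.55892882e+02]), 'force': array([ 0.39107162,  0.04763413, -0.06096691]), 'wrist_torque': array([ 0.01462485, -0.00554238,  0.03292639]), 'grip_width': 0.08703391745128623}
scene [[494.6905674810163, 0.0, 278.23270736798435], [0.0, 494.6905674810163, 200.81761547813372], [0.0, 0.0, 1.0]] [[0.8773, -0.4116, 0.2469, 0.8888], [0.48, 0.7498, -0.4555, -0.4988], [0.0024, 0.5181, 0.8553, 1.1122], [0.0, 0.0, 0.0, 1.0]] ['img', 'range_z', 'mtx', 'T']
top [[395.43931602828746, 0.0, 275.8955036237968], [0.0, 395.43931602828746, 210.37719075795056], [0.0, 0.0, 1.0]] [[-0.0103, 0.9994, -0.0344, 0.584], [-0.9998, -0.0109, -0.0156, 0.018], [-0.0159, 0.0342, 0.9993, 0.9915], [0.0, 0.0, 0.0, 1.0]] ['img', 'range_z', 'mtx', 'T']
wrist [[297.53623775433596, 0.0, 279.59499636923664], [0.0, 297.53623775433596, 206.48081745467394], [0.0, 0.0, 1.0]] [[0.0001, 0.9603, 0.2788, 0.0767], [1.0, -0.0001, 0.0, 0.0003], [0.0001, 0.2788, -0.9603, -0.1502], [0.0, 0.0, 0.0, 1.0]] ['img', 'range_z', 'mtx', 'hand_eye']
```

View pics/scene0.png

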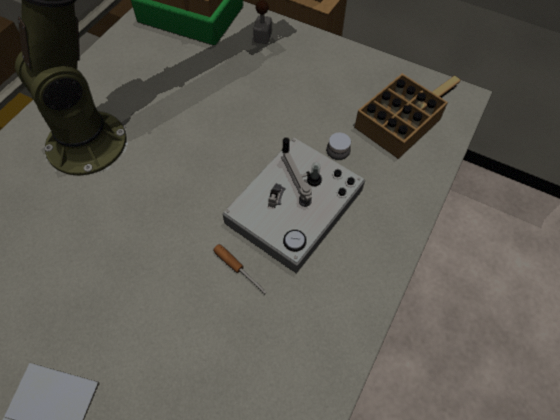

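View pics/top0.png

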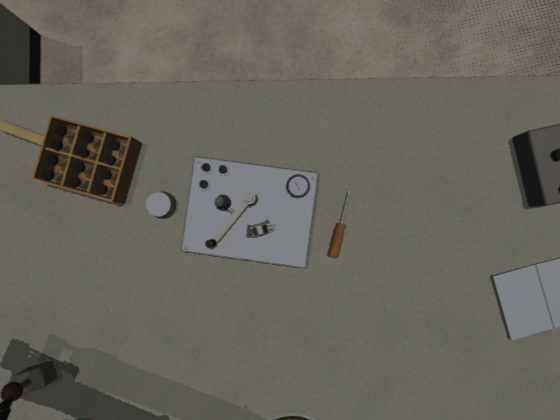

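View pics/wrist0.png

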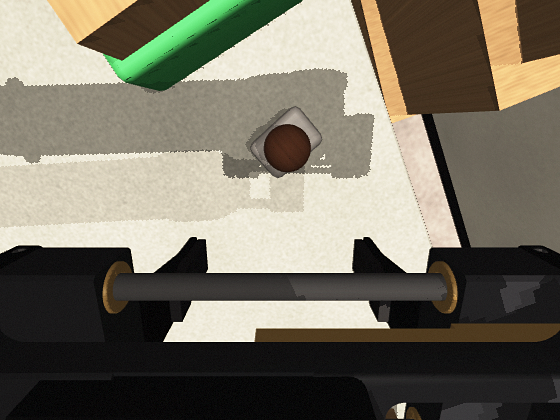

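The scene shows the tester in the middle with the knob at about (286,145). In the top view the knob is at (211,243), the pivot at (250,199), the catch carriage at (262,229), the tin at (160,204) and the driver at (338,235). Next I measure positions.

```bash
cat > h.py <<'E'
import numpy as np
def back(c,u,v,r=None,T=None):
    K=c["mtx"]; T=c["T"] if T is None else T
    if r is None: r=c["range_z"][int(round(v)),int(round(u))]
    p=np.array([(u-K[0,2])/K[0,0]*r, -(v-K[1,2])/K[1,1]*r, -r,1]); return (T@p)[:3]
def cloud(c,T=None):
    T=c["T"] if T is None else T
    K=c["mtx"]; r=c["range_z"]; v,u=np.mgrid[:r.shape[0],:r.shape[1]]
    P=np.stack([(u-K[0,2])/K[0,0]*r,-(v-K[1,2])/K[1,1]*r,-r,np.ones_like(r)],-1)
    return (P@T.T)[...,:3]
def onz(c,u,v,z,T=None):
    T=c["T"] if T is None else T
    K=c["mtx"]; d=T[:3,:3]@np.array([(u-K[0,2])/K[0,0],-(v-K[1,2])/K[1,1],-1.]); o=T[:3,3]
    return o+d*(z-o[2])/d[2]
E
python3 - <<'E'
from h import *; import cv2
for n,box in (("top",(170,140,330,280)),("scene",(215,125,375,275))):
    c=dict(np.load(n+"0.npz")); x0,y0,x1,y1=box
    im=cv2.resize(c["img"][y0:y1,x0:x1,::-1],None,fx=5,fy=5 if n=="top" else 4,interpolation=cv2.INTER_CUBIC) if n=="top" else cv2.resize(c["img"][y0:y1,x0:x1,::-1],None,fx=4,fy=4,interpolation=cv2.INTER_CUBIC)
    cv2.imwrite(f"pics/{n}0z.png",cv2.resize(im,(800,700)) [:600] if im.shape[0]>600 else im)
c=dict(np.load("top0.npz"));P=cloud(c)
for (u,v) in [(211,243),(250,199),(222,202),(160,204),(262,229),(195,157),(317,172),(184,251),(305,267),(260,180)]: print(u,v,P[v,u].round(4))
# heights map in region
X=P[140:280,170:330]
m=(X[...,2]>0.13); ys,xs=np.where(m); 
for y,x in zip(ys,xs): print(x+170,y+140,X[y,x].round(3))
E
```

```text
211 243 [0.5451 0.1696 0.1523]
250 199 [0.6396 0.0883 0.1231]
222 202 [0.6334 0.1494 0.1277]
160 204 [0.635  0.3121 0.0437]
262 229 [0.573  0.0637 0.0988]
195 157 [0.7458 0.2244 0.0555]
317 172 [ 0.7135 -0.0709  0.    ]
184 251 [0.5223 0.251  0.0566]
305 267 [ 0.4821 -0.0346  0.0557]
260 180 [0.6881 0.0692 0.0623]
218 142 [0.584 0.018 0.992]
179 143 [0.584 0.018 0.992]
297 143 [0.584 0.018 0.992]
315 143 [0.584 0.018 0.992]
240 144 [0.584 0.018 0.992]
325 144 [0.584 0.018 0.992]
310 148 [0.584 0.018 0.992]
301 150 [0.584 0.018 0.992]
270 151 [0.584 0.018 0.992]
289 154 [0.584 0.018 0.992]
195 160 [0.584 0.018 0.992]
175 162 [0.584 0.018 0.992]
229 162 [0.584 0.018 0.992]
281 162 [0.584 0.018 0.992]
229 164 [0.584 0.018 0.992]
259 164 [0.584 0.018 0.992]
322 164 [0.584 0.018 0.992]
249 171 [0.584 0.018 0.992]
321 172 [0.584 0.018 0.992]
256 173 [0.584 0.018 0.992]
215 174 [0.584 0.018 0.992]
232 177 [0.584 0.018 0.992]
230 179 [0.584 0.018 0.992]
309 179 [0.584 0.018 0.992]
327 182 [0.584 0.018 0.992]
218 184 [0.584 0.018 0.992]
307 185 [0.584 0.018 0.992]
170 187 [0.584 0.018 0.992]

[... 4563 characters left out ...]

170 255 [0.584 0.018 0.992]
274 255 [0.584 0.018 0.992]
285 255 [0.584 0.018 0.992]
267 256 [0.584 0.018 0.992]
180 260 [0.584 0.018 0.992]
268 261 [0.584 0.018 0.992]
225 263 [0.584 0.018 0.992]
230 264 [0.584 0.018 0.992]
247 264 [0.584 0.018 0.992]
206 266 [0.584 0.018 0.992]
293 266 [0.584 0.018 0.992]
212 267 [0.584 0.018 0.992]
175 270 [0.584 0.018 0.992]
176 270 [0.584 0.018 0.992]
243 270 [0.584 0.018 0.992]
207 271 [0.584 0.018 0.992]
221 272 [0.584 0.018 0.992]
325 274 [0.584 0.018 0.992]
244 275 [0.584 0.018 0.992]
225 276 [0.584 0.018 0.992]
236 276 [0.584 0.018 0.992]
243 276 [0.584 0.018 0.992]
326 278 [0.584 0.018 0.992]
329 278 [0.584 0.018 0.992]
269 279 [0.584 0.018 0.992]
```

Call:
servo_tool(moves="0 0 -0.03 0 0 0 -0.4; -0.017 -0.011 0 0 0 0 -0.4; -0.034 -0.022 0 0 0 0 -0.4; -0.034 -0.022 0 0 0 0 -0.4; -0.034 -0.022 0 0 0 0 -0.4; -0.034 -0.022 0 0 0 0 -0.4;-0.034 -0.022 0 0 0 0 -0.4;-0.034 -0.022 0 0 0 0 -0.4;-0.034 -0.022 0 0 0 0 -0.4")

```text
time_s: 0.9
tool_pos: [0.4267, 0.3393, 0.258]
tool_rot: [-179.7, -0.5, 157.2]
force: [0.9, 0.5, 0.6]
grip_width: 0.0609
```

View pics/top0z.png

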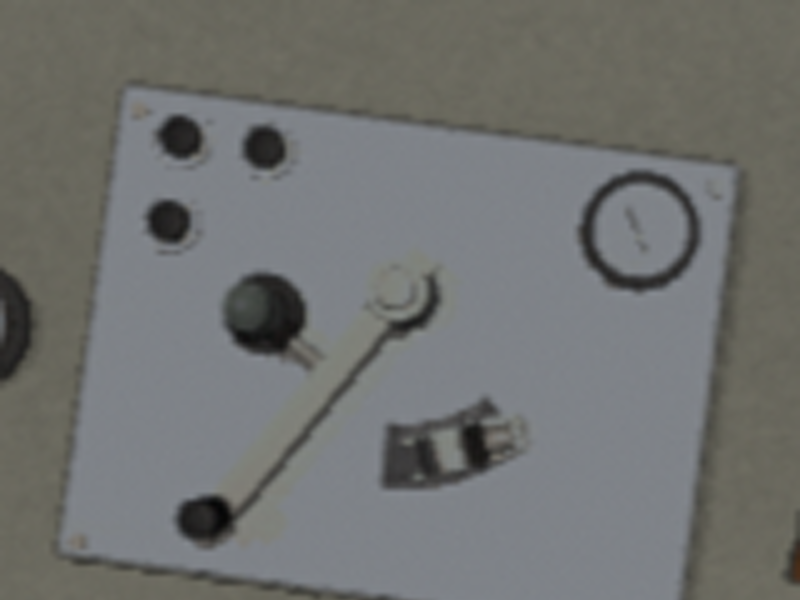

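View pics/scene0z.png

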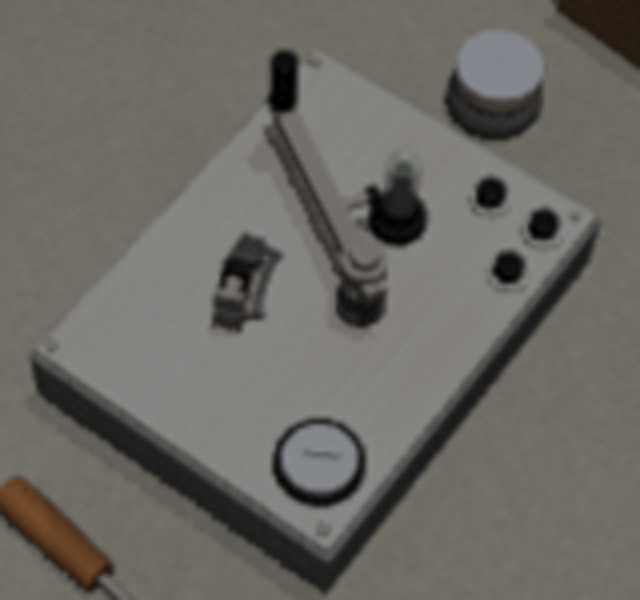

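The zooms show the knob at top (211,243), the pivot at (250,199), and the buffer and catch carriage at (254–275, 222–236). Continuing to a viewing position above the knob.

Call:
servo_tool(moves="-0.034 -0.022 0 0 0 0.12 -0.4;-0.034 -0.022 0 0 0 0.12 -0.4;-0.034 -0.022 0 0 0 0.12 -0.4;-0.034 -0.018 0 0 0 0.12 -0.4;-0.016 -0.007 0 0 0 0.12 -0.4; 0 0 0 0 0 0 -0.4")

```text
time_s: 1.4
tool_pos: [0.5215, 0.1685, 0.257]
tool_rot: [-179.4, -0.1, 138.3]
force: [1.0, 0.3, -0.5]
grip_width: 0.0608
```

```bash
cat >> h.py <<'E'
from scipy.spatial.transform import Rotation as Ro
def pose(o):
    T=np.eye(4); T[:3,:3]=Ro.from_euler('xyz',o["tool_rot"],degrees=True).as_matrix(); T[:3,3]=o["tool_pos"]; return T
E
python3 - <<'E'
from cell import env
from h import *; import cv2
o=env.get_obs(); c=env.read_camera("wrist"); T=pose(o)@c["hand_eye"]; np.savez("w1.npz",T=T,**c)
print(o["tool_pos"],o["tool_rot"],o["qpos"].round(1))
cv2.imwrite("pics/w1.png",c["img"][:,:,::-1])
P=cloud(c,T); m=(P[...,2]>0.146)&(P[...,2]<0.157)&(c["range_z"]>0); print(m.sum(),P[m].mean(0),np.median(P[m],0))
E
```

```text
[0.52148871 0.1685452  0.25696278] [-1.79422031e+02 -9.06881219e-02  1.38308106e+02] [-35.9   5.6  16.2  96.   -1.4  79.2  28.9]
294 [0.5416667  0.17626642 0.15052833] [0.5416518  0.1763456  0.15069847]
```

View pics/w1.png

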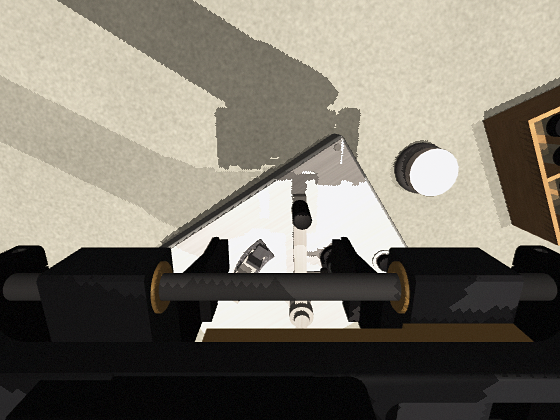

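The wrist view shows the knob top at about (301,210), the pivot top at (302,314) and the carriage at (255,257). I'll fit these and compare them with the top view.

```bash
python3 - <<'E'
from h import *; import cv2
W=dict(np.load("w1.npz")); Pw=cloud(W,W["T"]); t=dict(np.load("top0.npz")); Pt=cloud(t)
def reg(P,r,lo,hi,c,R):
    m=(r>0)&(P[...,2]>lo)&(P[...,2]<hi)&(np.hypot(P[...,0]-c[0],P[...,1]-c[1])<R); q=P[m]; 
    (x,y),rad=cv2.minEnclosingCircle(q[:,:2].astype(np.float32)) if len(q)>2 else ((0,0),0)
    return m.sum(),q.mean(0).round(4),(round(x,4),round(y,4),round(rad,4))
for n,P,r in (("w",Pw,W["range_z"]),("t",Pt,t["range_z"])):
    print(n,"knob",reg(P,r,.146,.157,(.544,.175),.02),"pivot",reg(P,r,.117,.128,(.64,.088),.025))
    q=P[(r>0)&(np.abs(P[...,2]-.075)<.03)&(P[...,2]>.07)&(np.hypot(P[...,0]-.57,P[...,1]-.06)<.04)]
    print("carriage",len(q),q.min(0) if len(q) else 0,q.max(0) if len(q) else 0)
print("pix pivot",onz(W,302,314,.122,W["T"]).round(4),"knob",onz(W,301.5,210,.152,W["T"]).round(4))
im=W["img"][225:345,200:330,::-1]; cv2.imwrite("pics/w1z.png",cv2.resize(im,None,fx=5,fy=5,interpolation=cv2.INTER_CUBIC))
E
```

```text
w knob (np.int64(294), array([0.5417, 0.1763, 0.1505]), (0.5424, 0.176, 0.0091)) pivot (np.int64(191), array([0.6411, 0.0932, 0.1205]), (0.6416, 0.0924, 0.0093))
carriage 126 [0.55834302 0.03890861 0.07000427] [0.58629844 0.08719624 0.09811384]
t knob (np.int64(53), array([0.5439, 0.175 , 0.1527]), (0.5434, 0.1753, 0.0086)) pivot (np.int64(57), array([0.6432, 0.0925, 0.1222]), (0.6447, 0.0935, 0.0112))
carriage 115 [0.56132837 0.03662079 0.07033839] [0.58639164 0.09781716 0.1043089 ]
pix pivot [0.6346 0.0997 0.122 ] knob [0.5342 0.1823 0.152 ]
```

View pics/w1z.png

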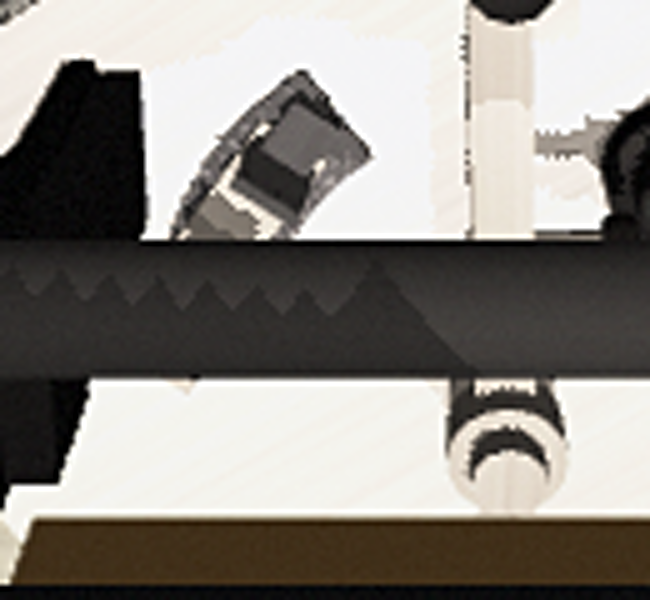

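```bash
python3 - <<'E'
from h import *
W=dict(np.load("w1.npz")); T=W["T"];P=cloud(W,T);r=W["range_z"]
print(T.round(3).tolist())
for c,lo,hi in (((.542,.176),.146,.157),((.641,.0925),.117,.128)):
    m=(r>0)&(P[...,2]>lo)&(P[...,2]<hi)&(np.hypot(P[...,0]-c[0],P[...,1]-c[1])<.02)
    v,u=np.where(m); print(u.mean(),v.mean(),u.min(),u.max(),v.min(),v.max(),onz(W,u.mean(),v.mean(),(lo+hi)/2,T))
E
```

```text
[[0.665, -0.719, -0.201, 0.466], [0.747, 0.637, 0.192, 0.221], [-0.01, -0.277, 0.961, 0.407], [0.0, 0.0, 0.0, 1.0]]
301.66326530612247 219.59183673469389 292 311 210 229 [0.54136997 0.17644684 0.1515    ]
301.29319371727746 320.1413612565445 294 309 313 327 [0.63985946 0.09408534 0.1225    ]
```

Both views agree: the knob axis is at (0.5425, 0.1755), top z 0.152, and the pivot at (0.642, 0.0925). They are 0.130 apart and the arm angle is 140°, matching the text. Aligning above the knob.

Call:
servo_tool(moves="-0.006 0.01 0.015 0 0 -0.04 -0.4;-0.006 0.009 0.02 0 0 -0.026 -0.4;0 0 0.02 0 0 0 -0.4;0 0 0 0 0 0 -0.4")

```text
time_s: 1.78
tool_pos: [0.5403, 0.1847, 0.2011]
tool_rot: [-179.7, -0.4, 141.1]
force: [-0.7, -0.8, -1.0]
grip_width: 0.0609
```

```bash
cat >> h.py <<'E'
def todo(o,x,y,z,yaw):
    T=pose(o); d=T[:3,:3].T@(np.array([x,y,z])-T[:3,3]); Rt=Ro.from_euler('xyz',[180,0,yaw],degrees=True)
    rv=(Ro.from_matrix(T[:3,:3]).inv()*Rt).as_rotvec()/0.5
    print("t",round(o["time_s"],2),"pos",o["tool_pos"].round(4),o["tool_rot"].round(1),"F",o["force"].round(2),"w",round(o["grip_width"],4),"\n d(m)",d.round(4),"turn",rv.round(3))
E
python3 - <<'E'
from cell import env
from h import *
todo(env.get_obs(),.5425,.1755,.127,140.2)
E
```

```text
t 1.78 pos [0.5403 0.1847 0.2011] [-179.7   -0.4  141.1] F [-0.74 -0.76 -0.98] w 0.0609 
 d(m) [-0.0079 -0.0054  0.074 ] turn [-0.01  -0.012  0.033]
```

Call:
servo_tool(moves="-0.006 -0.004 0.01 0 0 0.033 -0.4;-0.002 -0.0015 0.01 0 0 0 -0.4;0 0 0 0 0 0 -0.4;0 0 0 0 0 0 -0.4")

```text
time_s: 2.12
tool_pos: [0.5409, 0.1805, 0.1802]
tool_rot: [-179.8, -0.5, 140.6]
force: [-0.8, -0.3, 0.5]
grip_width: 0.0605
```

```bash
python3 - <<'E'
from cell import env
from h import *
import cv2
o=env.get_obs(); todo(o,.5425,.1755,.127,140.2)
c=env.read_camera("wrist"); T=pose(o)@c["hand_eye"]; P=cloud(c,T)
m=(c["range_z"]>0)&(P[...,2]>.146)&(P[...,2]<.157)&(np.hypot(P[...,0]-.5425,P[...,1]-.1755)<.03)
print(m.sum(),P[m].mean(0)); cv2.imwrite("pics/w2.png",c["img"][:,:,::-1])
todo(env.get_obs(),.5425,.1755,.127,140.2)
E
```

```text
t 2.12 pos [0.5409 0.1805 0.1802] [-179.8   -0.5  140.6] F [-0.83 -0.28  0.49] w 0.0605 
 d(m) [-0.0048 -0.0026  0.0532] turn [-0.009 -0.017  0.015]
559 [0.54177453 0.17662068 0.15061816]
t 2.17 pos [0.5408 0.1805 0.1802] [-179.7   -0.5  140.6] F [-0.44  0.04 -1.29] w 0.061 
 d(m) [-0.0049 -0.0026  0.0532] turn [-0.009 -0.017  0.016]
```

View pics/w2.png

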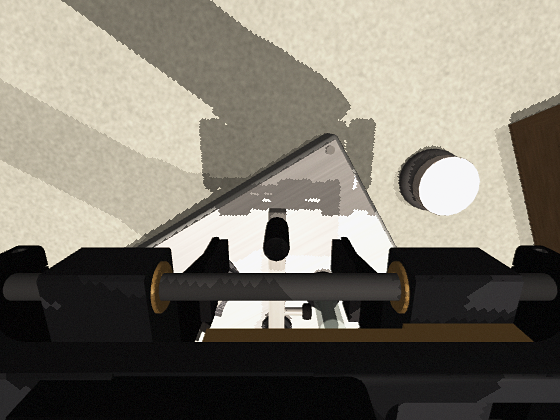

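Knob top is at (276,245), centred between the fingers (inner edges at columns 228 and 332). Descending.

Call:
servo_tool(moves="-0.003 -0.0015 0.012 0 0 0.01 -0.4;-0.0025 -0.001 0.015 0 0 0 -0.4;-0.001 0 0.012 0 0 0 -0.4;0 0 0.006 0 0 0 -0.4;0 0 0.002 0 0 0 -0.4;0 0 0 0 0 0 -0.4")

```text
time_s: 2.67
tool_pos: [0.5457, 0.1746, 0.1322]
tool_rot: [179.9, -0.4, 140.3]
force: [0.5, -0.6, -0.1]
grip_width: 0.061
```

```bash
python3 - <<'E'
from cell import env
from h import *
todo(env.get_obs(),.5422,.1758,.127,140.2)
E
```

```text
t 2.67 pos [0.5457 0.1746 0.1322] [179.9  -0.4 140.3] F [ 0.47 -0.61 -0.09] w 0.061 
 d(m) [ 0.0034 -0.0013  0.0052] turn [ 0.002 -0.013  0.004]
```

Call:
servo_tool(moves="0.003 -0.001 0.006 0 0 0 -0.4;0.001 0 0.002 0 0 0 -0.2;0 0 0 0 0 0 0;0 0 0 0 0 0 0.3;0 0 0 0 0 0 0.5;0 0 0 0 0 0 0.7;0 0 0 0 0 0 1;0 0 0 0 0 0 1;0 0 0 0 0 0 1;0 0 0 0 0 0 1", squeeze=25)

```text
time_s: 3.5
tool_pos: [0.5416, 0.1765, 0.1254]
tool_rot: [179.9, -0.3, 140.3]
force: [0.2, 2.0, 1.4]
grip_width: 0.0173
```

```bash
python3 - <<'E'
from cell import env
from h import *
todo(env.get_obs(),.5422,.1758,.127,140.2)
E
```

```text
t 3.5 pos [0.5416 0.1765 0.1254] [179.9  -0.3 140.3] F [0.21 2.04 1.38] w 0.0173 
 d(m) [-0.0008 -0.0001 -0.0016] turn [ 0.002 -0.012  0.004]
```

Call:
servo_tool(moves="0 -0.004 0 0 0 -0.06 1;0 -0.006 0 0 0 -0.09 1;0 -0.006 0 0 0 -0.09 1;0 -0.006 0 0 0 -0.09 1;0 -0.003 0 0 0 -0.05 1;0 0 0 0 0 0 1")

```text
time_s: 4.0
tool_pos: [0.5298, 0.1596, 0.1256]
tool_rot: [179.3, -0.1, 151.6]
force: [0.7, 0.3, -1.1]
grip_width: 0.0174
```

```bash
cat > st.py <<'E'
from cell import env
from h import *
C=np.array([.6417,.0928])
o=env.get_obs(); p=o["tool_pos"][:2]-C; th=np.arctan2(p[1],p[0]); 
if th<0: th+=2*np.pi
yaw=o["tool_rot"][2]%360; R=np.hypot(*p); f=o["force"]; rad=np.array([np.cos(th),np.sin(th)]); tan=np.array([-rad[1],rad[0]])
print(f"t {o['time_s']:.2f} swing {th-np.radians(140.2):.4f} R {R:.4f} z {o['tool_pos'][2]:.4f} yawerr(yaw-th) rad {np.radians(yaw)-th:.3f} Fback {-f[:2]@tan:.2f} Frad {f[:2]@rad:.2f} Fz {f[2]:.2f} tau {o['wrist_torque'].round(2)} w {o['grip_width']:.4f} rot {o['tool_rot'].round(1)} q {o['qpos'].round(0)}")
E
python3 st.py
```

```text
t 4.00 swing 0.1560 R 0.1303 z 0.1256 yawerr(yaw-th) rad 0.043 Fback 0.61 Frad -0.50 Fz -1.13 tau [-0.01  0.03 -0.29] w 0.0174 rot [ 1.793e+02 -1.000e-01  1.516e+02] q [-33.  11.  15. 106.  -4.  63.  45.]
```

Call:
servo_tool(moves="0 0 0 0 0 0 1;0 0 0 0 0 0 1;0 0 0 0 0 0 1")

```text
time_s: 4.25
tool_pos: [0.5304, 0.1607, 0.1256]
tool_rot: [179.2, -0.1, 151.4]
force: [0.8, 2.0, -0.4]
grip_width: 0.0172
```

```bash
python3 st.py; python3 - <<'E'
from cell import env
import cv2
c=env.read_camera("wrist"); cv2.imwrite("pics/w3.png",c["img"][:,:,::-1])
E
python3 st.py
```

```text
t 4.25 swing 0.1470 R 0.1304 z 0.1256 yawerr(yaw-th) rad 0.049 Fback 2.14 Frad 0.40 Fz -0.40 tau [-0.05  0.08 -0.27] w 0.0172 rot [ 1.792e+02 -1.000e-01  1.514e+02] q [-33.  11.  15. 106.  -4.  63.  45.]
t 4.30 swing 0.1466 R 0.1304 z 0.1256 yawerr(yaw-th) rad 0.050 Fback 3.18 Frad -0.82 Fz -1.06 tau [-0.02  0.1  -0.29] w 0.0174 rot [ 1.792e+02 -1.000e-01  1.515e+02] q [-33.  11.  15. 106.  -4.  63.  45.]
```

View pics/w3.png

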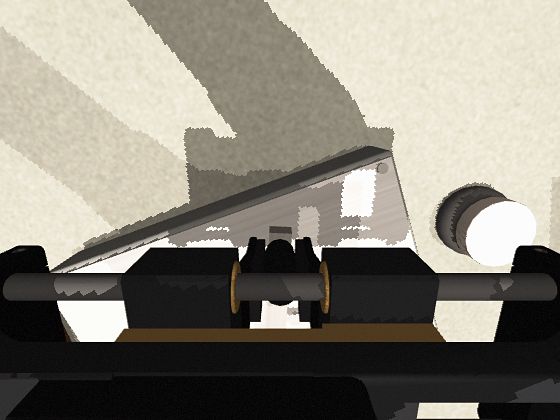

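Knob is held between the pads at (280,255). The force noise is about ±1 N. Zero rows let it creep forward slightly, so I'll keep holds short.

Call:
servo_tool(moves="0 -0.006 0 0 0 -0.07 1;0 -0.008 0 0 0 -0.1 1;0 -0.008 0 0 0 -0.115 1;0 -0.008 0 0 0 -0.115 1;0 -0.008 0 0 0 -0.115 1;0 -0.008 0 0 0 -0.115 1;0 -0.004 0 0 0 -0.06 1;0 -0.001 0 0 0 0 1")

```text
time_s: 4.97
tool_pos: [0.5139, 0.118, 0.1255]
tool_rot: [178.9, 0.3, 172.4]
force: [1.1, 2.2, -1.2]
grip_width: 0.0173
```

```bash
python3 st.py
```

```text
t 4.97 swing 0.5003 R 0.1303 z 0.1255 yawerr(yaw-th) rad 0.062 Fback 2.37 Frad -0.65 Fz -1.19 tau [ 0.19 -0.01 -0.22] w 0.0173 rot [178.9   0.3 172.4] q [-29.   8.  15. 109.  -3.  63.  70.]
```

Call:
servo_tool(moves="0 -0.006 0 0 0 -0.06 1;0 -0.007 0 0 0 -0.08 1;0 -0.007 0 0 0 -0.08 1;0 -0.007 0 0 0 -0.08 1;0 -0.005 0 0 0 -0.06 1;0 -0.001 0 0 0 0 1;0 -0.001 0 0 0 0 1")

```text
time_s: 5.55
tool_pos: [0.5113, 0.0923, 0.1255]
tool_rot: [178.5, 0.5, -176.7]
force: [0.4, 3.9, -0.3]
grip_width: 0.0174
```

```bash
cat > fr.py <<'E'
from h import *
from cell import env
import sys
C=np.array([.6417,.0928]); F=[];S=[];Z=[];B=[]
for i in range(int(sys.argv[1])):
    c=env.read_camera("scene"); o=env.get_obs(); p=o["tool_pos"][:2]-C; th=np.arctan2(p[1],p[0])%(2*np.pi)
    t=np.array([-np.sin(th),np.cos(th)]); F.append(-o["force"][:2]@t); B.append(o["force"][:2]@(p/np.hypot(*p)));Z.append(o["force"][2]); S.append(th-np.radians(140.2))
print("avg Fback %.2f ±%.2f Frad %.2f Fz %.2f swing first %.4f last %.4f"%(np.mean(F),np.std(F)/len(F)**.5,np.mean(B),np.mean(Z),S[0],S[-1]))
E
python3 st.py; python3 fr.py 10
```

```text
t 5.55 swing 0.6986 R 0.1304 z 0.1255 yawerr(yaw-th) rad 0.054 Fback 3.94 Frad -0.37 Fz -0.26 tau [ 0.24  0.16 -0.2 ] w 0.0174 rot [ 178.5    0.5 -176.7] q [-27.   7.  15. 110.  -4.  63.  84.]
avg Fback 4.45 ±0.20 Frad 0.10 Fz -0.70 swing first 0.6996 last 0.7051
```

Force 4.45 N at 0.70 rad against about 5.1 expected, so a small bias. Now I feel forward in small steps.

Call:
servo_tool(moves="0 -0.004 0 0 0 -0.04 1;0 -0.005 0 0 0 -0.05 1;0 -0.003 0 0 0 -0.03 1;0 -0.001 0 0 0 0 1")

```text
time_s: 6.38
tool_pos: [0.5118, 0.0804, 0.1255]
tool_rot: [178.5, 0.5, -172.9]
force: [0.5, 5.8, -1.5]
grip_width: 0.0173
```

```bash
python3 fr.py 4; python3 st.py
```

```text
avg Fback 5.28 ±0.19 Frad 0.87 Fz -0.09 swing first 0.7892 last 0.7867
t 6.58 swing 0.7867 R 0.1304 z 0.1255 yawerr(yaw-th) rad 0.031 Fback 4.79 Frad 1.04 Fz 0.19 tau [ 0.51  0.22 -0.02] w 0.0177 rot [ 178.5    0.5 -172.9] q [-26.   7.  16. 110.  -4.  63.  89.]
```

Call:
servo_tool(moves="0 -0.003 0 0 0 -0.04 1;0 -0.002 0 0 0 -0.03 1")

```text
time_s: 6.75
tool_pos: [0.5122, 0.0771, 0.1254]
tool_rot: [178.4, 0.6, -170.8]
force: [-1.3, 5.1, -0.4]
grip_width: 0.0169
```

```bash
python3 fr.py 4
```

```text
avg Fback 4.82 ±0.20 Frad 0.61 Fz 0.29 swing first 0.8177 last 0.8154
```

Call:
servo_tool(moves="0 -0.003 0 0 0 -0.04 1;0 -0.002 0 0 0 -0.03 1")

```text
time_s: 7.12
tool_pos: [0.5128, 0.0729, 0.1255]
tool_rot: [178.4, 0.6, -168.8]
force: [-0.3, 4.7, 1.7]
grip_width: 0.0176
```

```bash
python3 fr.py 4;python3 st.py
```

```text
avg Fback 4.85 ±0.25 Frad 1.11 Fz 0.68 swing first 0.8505 last 0.8473
t 7.32 swing 0.8473 R 0.1305 z 0.1254 yawerr(yaw-th) rad 0.041 Fback 4.26 Frad 0.74 Fz 0.51 tau [ 0.35  0.45 -0.1 ] w 0.0175 rot [ 178.4    0.6 -168.9] q [-25.   7.  16. 110.  -4.  63.  94.]
```

Call:
servo_tool(moves="0 -0.003 0 0 0 -0.03 1;0 -0.002 0 0 0 -0.03 1")

```text
time_s: 7.48
tool_pos: [0.5134, 0.0688, 0.1253]
tool_rot: [178.4, 0.6, -167.1]
force: [-2.6, 4.3, 1.8]
grip_width: 0.0177
```

```bash
python3 fr.py 4
```

```text
avg Fback 4.84 ±0.31 Frad 1.06 Fz 1.01 swing first 0.8817 last 0.8784
```

Call:
servo_tool(moves="0 -0.003 0 0 0 -0.03 1;0 -0.002 0 0 0 -0.03 1")

```text
time_s: 7.85
tool_pos: [0.5142, 0.0649, 0.1251]
tool_rot: [178.4, 0.7, -165.4]
force: [-1.3, 5.2, 1.0]
grip_width: 0.0176
```

```bash
python3 fr.py 4
```

```text
avg Fback 5.11 ±0.24 Frad 0.64 Fz 1.10 swing first 0.9122 last 0.9095
```

Call:
servo_tool(moves="0 -0.003 0 0 0 -0.03 1;0 -0.002 0 0 0 -0.03 1")

```text
time_s: 8.22
tool_pos: [0.515, 0.061, 0.1248]
tool_rot: [178.4, 0.7, -163.7]
force: [-2.7, 4.8, 1.3]
grip_width: 0.0174
```

```bash
python3 fr.py 4;python3 st.py
```

```text
avg Fback 5.25 ±0.19 Frad 1.00 Fz 1.11 swing first 0.9427 last 0.9397
t 8.42 swing 0.9397 R 0.1306 z 0.1248 yawerr(yaw-th) rad 0.038 Fback 5.10 Frad 1.00 Fz 1.08 tau [ 0.38  0.45 -0.05] w 0.0175 rot [ 178.4    0.7 -163.8] q [-24.   7.  16. 110.  -4.  63. 100.]
```

Height has drifted 0.6 mm low (Fz +1 N), so I'll lift that back while going on.

Call:
servo_tool(moves="0 -0.003 -0.001 0 0 -0.03 1;0 -0.002 -0.0005 0 0 -0.03 1")

```text
time_s: 8.58
tool_pos: [0.516, 0.0573, 0.1256]
tool_rot: [178.4, 0.7, -162.0]
force: [-0.2, 4.8, -2.7]
grip_width: 0.0172
```

```bash
python3 fr.py 4;python3 st.py
```

```text
avg Fback 5.01 ±0.21 Frad -0.49 Fz -1.90 swing first 0.9715 last 0.9693
t 8.78 swing 0.9693 R 0.1306 z 0.1255 yawerr(yaw-th) rad 0.038 Fback 4.78 Frad -0.68 Fz -1.57 tau [ 0.38  0.13 -0.02] w 0.0177 rot [ 178.4    0.7 -162.1] q [-23.   7.  16. 110.  -4.  63. 103.]
```

Call:
servo_tool(moves="0 -0.003 0 0 0 -0.03 1;0 -0.002 -0.0003 0 0 -0.03 1")

```text
time_s: 8.95
tool_pos: [0.517, 0.0539, 0.1253]
tool_rot: [178.3, 0.7, -160.4]
force: [-3.0, 5.5, -0.0]
grip_width: 0.0171
```

```bash
python3 fr.py 4;python3 st.py
```

```text
avg Fback 5.69 ±0.16 Frad 0.38 Fz 0.64 swing first 0.9980 last 0.9954
t 9.15 swing 0.9954 R 0.1306 z 0.1253 yawerr(yaw-th) rad 0.041 Fback 5.70 Frad 1.03 Fz 0.80 tau [ 0.49  0.38 -0.04] w 0.0175 rot [ 178.3    0.7 -160.4] q [-23.   7.  16. 110.  -4.  63. 105.]
```

Call:
servo_tool(moves="0 -0.002 0 0 0 -0.02 1;0 -0.001 -0.0002 0 0 -0.01 1")

```text
time_s: 9.32
tool_pos: [0.5172, 0.0529, 0.1254]
tool_rot: [178.2, 0.7, -159.6]
force: [-1.7, 5.7, 0.3]
grip_width: 0.0169
```

```bash
python3 fr.py 6;python3 st.py
```

```text
avg Fback 6.26 ±0.22 Frad 0.10 Fz 0.67 swing first 1.0042 last 1.0036
t 9.62 swing 1.0036 R 0.1307 z 0.1253 yawerr(yaw-th) rad 0.047 Fback 5.67 Frad 0.47 Fz 1.03 tau [ 0.63  0.47 -0.18] w 0.0172 rot [ 178.2    0.7 -159.6] q [-23.   7.  16. 110.  -4.  63. 106.]
```

Call:
servo_tool(moves="0 -0.0025 0 0 0 -0.01 1;0 -0.002 -0.0002 0 0 -0.01 1")

```text
time_s: 9.78
tool_pos: [0.5177, 0.0515, 0.1253]
tool_rot: [178.0, 0.6, -159.1]
force: [-3.1, 6.9, 0.7]
grip_width: 0.0174
```

```bash
python3 fr.py 6;python3 st.py
```

```text
avg Fback 7.99 ±0.12 Frad 0.65 Fz 1.38 swing first 1.0159 last 1.0142
t 10.08 swing 1.0142 R 0.1307 z 0.1253 yawerr(yaw-th) rad 0.046 Fback 8.04 Frad 0.34 Fz 0.88 tau [ 0.78  0.57 -0.12] w 0.0175 rot [ 178.     0.6 -159.1] q [-22.   7.  16. 110.  -5.  63. 107.]
```

Buffer contact is clear: about +2.5 N over 2 mm, contact near 0.992 rad. Holding that swing, I push down in stages.

Call:
servo_tool(moves="0 -0.001 0.002 0 0 0 1;0 -0.001 0.002 0 0 0 1;0 -0.001 0.002 0 0 0 1")

```text
time_s: 10.33
tool_pos: [0.5174, 0.0529, 0.1199]
tool_rot: [177.8, 0.5, -159.1]
force: [-3.0, 5.4, 3.3]
grip_width: 0.0175
```

```bash
python3 fr.py 4;python3 st.py
```

```text
avg Fback 7.17 ±0.09 Frad 0.65 Fz 1.43 swing first 1.0052 last 1.0054
t 10.53 swing 1.0054 R 0.1306 z 0.1196 yawerr(yaw-th) rad 0.054 Fback 7.33 Frad 0.49 Fz 2.66 tau [ 0.63  0.46 -0.15] w 0.0178 rot [ 177.8    0.5 -159.1] q [-22.   8.  16. 110.  -5.  63. 107.]
```

Call:
servo_tool(moves="0 -0.002 0.002 0 0 0 1;0 -0.002 0.002 0 0 0 1;0 -0.0015 0.002 0 0 0 1")

```text
time_s: 10.78
tool_pos: [0.5176, 0.0521, 0.1142]
tool_rot: [177.5, 0.5, -159.1]
force: [-4.5, 7.4, 3.8]
grip_width: 0.0176
```

```bash
python3 fr.py 4;python3 st.py
```

```text
avg Fback 8.60 ±0.30 Frad 0.72 Fz 1.69 swing first 1.0111 last 1.0107
t 10.98 swing 1.0107 R 0.1305 z 0.1140 yawerr(yaw-th) rad 0.049 Fback 8.21 Frad 0.20 Fz 1.48 tau [ 0.77  0.54 -0.01] w 0.0179 rot [ 177.5    0.5 -159.1] q [-22.   8.  16. 110.  -6.  62. 108.]
```

Call:
servo_tool(moves="0 -0.0015 0.002 0 0 0 1;0 -0.0015 0.0015 0 0 0 1")

```text
time_s: 11.15
tool_pos: [0.5175, 0.0526, 0.1118]
tool_rot: [177.3, 0.4, -159.1]
force: [-9.0, 4.6, 14.8]
grip_width: 0.0177
```

```bash
python3 fr.py 4;python3 st.py
```

```text
avg Fback 8.19 ±0.14 Frad 3.96 Fz 9.68 swing first 1.0084 last 1.0082
t 11.35 swing 1.0082 R 0.1305 z 0.1120 yawerr(yaw-th) rad 0.052 Fback 7.70 Frad 4.18 Fz 9.92 tau [0.72 1.25 0.05] w 0.0177 rot [ 177.3    0.4 -159.1] q [-22.   8.  16. 110.  -6.  62. 108.]
```

Down on the stop (z −13.3 mm, Fz about 10 N). Easing forward slowly.

Call:
servo_tool(moves="0 0 0 0 0 0.01 1;0 0.0003 0 0 0 0.01 1;0 0.0005 0 0 0 0.01 1")

```text
time_s: 11.6
tool_pos: [0.5166, 0.0556, 0.1133]
tool_rot: [177.1, 0.4, -160.0]
force: [-2.3, 4.2, 2.4]
grip_width: 0.0176
```

```bash
python3 fr.py 3;python3 st.py
```

```text
avg Fback 5.00 ±0.10 Frad 0.91 Fz 2.39 swing first 0.9828 last 0.9846
t 11.75 swing 0.9846 R 0.1305 z 0.1132 yawerr(yaw-th) rad 0.059 Fback 4.82 Frad 0.34 Fz 2.46 tau [ 0.22  0.38 -0.04] w 0.0179 rot [ 177.2    0.4 -160. ] q [-22.   8.  16. 110.  -6.  62. 107.]
```

Call:
servo_tool(moves="0 0.0003 0.0012 0 0 0.01 1;0 0.0005 0.001 0 0 0.01 1;0 0.0005 0.0007 0 0 0.01 1")

```text
time_s: 12.0
tool_pos: [0.5161, 0.0574, 0.1121]
tool_rot: [177.1, 0.3, -161.0]
force: [-4.9, 4.8, 6.4]
grip_width: 0.0177
```

```bash
python3 fr.py 3;python3 st.py
```

```text
avg Fback 5.46 ±0.13 Frad 2.05 Fz 5.51 swing first 0.9677 last 0.9688
t 12.15 swing 0.9688 R 0.1305 z 0.1122 yawerr(yaw-th) rad 0.058 Fback 5.19 Frad 1.61 Fz 5.48 tau [ 0.21  0.66 -0.  ] w 0.0180 rot [ 177.1    0.3 -161. ] q [-22.   8.  16. 110.  -6.  62. 106.]
```

Call:
servo_tool(moves="0 0.0005 0.0005 0 0 0.01 1;0 0.0007 0.0006 0 0 0.01 1;0 0.0007 0.0006 0 0 0.01 1")

```text
time_s: 12.4
tool_pos: [0.5155, 0.0598, 0.1122]
tool_rot: [177.2, 0.3, -162.0]
force: [-3.4, 4.1, 4.6]
grip_width: 0.0182
```

```bash
python3 fr.py 3;python3 st.py
```

```text
avg Fback 5.25 ±0.33 Frad 2.26 Fz 3.76 swing first 0.9486 last 0.9497
t 12.55 swing 0.9497 R 0.1305 z 0.1122 yawerr(yaw-th) rad 0.060 Fback 5.65 Frad 2.50 Fz 4.23 tau [ 0.22  0.52 -0.02] w 0.0177 rot [ 177.1    0.3 -162. ] q [-23.   8.  16. 110.  -6.  62. 104.]
```

Call:
servo_tool(moves="0 0.0005 0.0005 0 0 0.01 1;0 0.0007 0.0006 0 0 0.01 1")

```text
time_s: 12.72
tool_pos: [0.5151, 0.0613, 0.1122]
tool_rot: [177.2, 0.3, -162.6]
force: [-3.3, 3.9, 4.2]
grip_width: 0.0181
```

```bash
python3 fr.py 3;python3 st.py
```

```text
avg Fback 5.34 ±0.16 Frad 2.24 Fz 3.85 swing first 0.9366 last 0.9376
t 12.87 swing 0.9376 R 0.1305 z 0.1122 yawerr(yaw-th) rad 0.060 Fback 5.70 Frad 2.04 Fz 4.70 tau [ 0.24  0.51 -0.01] w 0.0177 rot [ 177.2    0.3 -162.6] q [-23.   8.  16. 110.  -6.  62. 103.]
```

Call:
servo_tool(moves="0 0.0005 0.0005 0 0 0.01 1;0 0.0005 0.0004 0 0 0.01 1")

```text
time_s: 13.03
tool_pos: [0.5149, 0.0621, 0.1122]
tool_rot: [177.2, 0.2, -163.3]
force: [-3.0, 2.8, 2.6]
grip_width: 0.0176
```

```bash
python3 fr.py 4;python3 st.py
```

```text
avg Fback 3.77 ±0.33 Frad 3.15 Fz 4.02 swing first 0.9324 last 0.9327
t 13.23 swing 0.9327 R 0.1304 z 0.1122 yawerr(yaw-th) rad 0.054 Fback 4.13 Frad 3.36 Fz 5.10 tau [-0.23  0.51  0.03] w 0.0178 rot [ 177.2    0.2 -163.3] q [-23.   8.  16. 110.  -6.  62. 103.]
```

Fback is dropping at 0.932 rad, exactly where the catch was predicted. Easing on until the catch carries the pull.

Call:
servo_tool(moves="0 0.0008 0.0004 0 0 0 1;0 0.0008 0.0003 0 0 0 1")

```text
time_s: 13.4
tool_pos: [0.5148, 0.0624, 0.1122]
tool_rot: [177.3, 0.2, -163.3]
force: [-2.6, 1.7, 4.2]
grip_width: 0.0177
```

```bash
python3 fr.py 4;python3 st.py
```

```text
avg Fback 2.62 ±0.22 Frad 2.30 Fz 4.90 swing first 0.9303 last 0.9300
t 13.60 swing 0.9300 R 0.1305 z 0.1122 yawerr(yaw-th) rad 0.056 Fback 2.33 Frad 1.98 Fz 4.54 tau [-0.39  0.5   0.01] w 0.0178 rot [ 177.3    0.3 -163.3] q [-23.   8.  16. 110.  -6.  62. 102.]
```

Call:
servo_tool(moves="0 0.0008 0.0003 0 0 0 1;0 0.0008 0.0002 0 0 0 1")

```text
time_s: 13.77
tool_pos: [0.5148, 0.0624, 0.1122]
tool_rot: [177.4, 0.3, -163.4]
force: [-2.6, 1.2, 3.8]
grip_width: 0.0179
```

```bash
python3 fr.py 4;python3 st.py
```

```text
avg Fback 2.10 ±0.29 Frad 2.46 Fz 4.62 swing first 0.9298 last 0.9294
t 13.97 swing 0.9294 R 0.1305 z 0.1122 yawerr(yaw-th) rad 0.055 Fback 1.29 Frad 2.28 Fz 4.42 tau [-0.52  0.46 -0.01] w 0.0176 rot [ 177.4    0.3 -163.4] q [-23.   8.  16. 111.  -6.  62. 102.]
```

Call:
servo_tool(moves="0 0.0015 0 0 0 0 1;0 0.0015 0 0 0 0 1;0 0.0015 0 0 0 0 1")

```text
time_s: 14.22
tool_pos: [0.5146, 0.0632, 0.1122]
tool_rot: [177.6, 0.3, -163.6]
force: [-2.2, -2.1, 3.1]
grip_width: 0.0181
```

```bash
python3 fr.py 5;python3 st.py
```

```text
avg Fback -2.37 ±0.12 Frad 0.91 Fz 2.49 swing first 0.9226 last 0.9210
t 14.47 swing 0.9210 R 0.1305 z 0.1122 yawerr(yaw-th) rad 0.061 Fback -2.33 Frad 0.33 Fz 3.11 tau [-1.43 -0.02 -0.07] w 0.0175 rot [ 177.6    0.3 -163.5] q [-23.   8.  16. 111.  -5.  62. 102.]
```

Call:
servo_tool(moves="0 -0.0005 0 0 0 0 1;0 -0.0003 0 0 0 0 1")

```text
time_s: 14.63
tool_pos: [0.5147, 0.0629, 0.1122]
tool_rot: [177.6, 0.3, -163.6]
force: [-1.7, -0.8, 2.7]
grip_width: 0.0173
```

```bash
python3 fr.py 5;python3 st.py
```

```text
avg Fback -0.83 ±0.20 Frad 2.20 Fz 3.33 swing first 0.9255 last 0.9256
t 14.88 swing 0.9256 R 0.1305 z 0.1122 yawerr(yaw-th) rad 0.056 Fback -0.59 Frad 2.46 Fz 3.42 tau [-0.82  0.18 -0.  ] w 0.0176 rot [ 177.6    0.3 -163.5] q [-23.   8.  16. 111.  -5.  62. 102.]
```

Pull is now on the catch. Unloading the downward force to check that the undercut holds.

Call:
servo_tool(moves="0 0 -0.0003 0 0 0 1;0 0 -0.0003 0 0 0 1;0 0 -0.0003 0 0 0 1")

```text
time_s: 15.13
tool_pos: [0.5147, 0.063, 0.1123]
tool_rot: [177.6, 0.3, -163.5]
force: [0.8, -0.5, -0.7]
grip_width: 0.0175
```

```bash
python3 fr.py 5;python3 st.py
```

```text
avg Fback -0.89 ±0.20 Frad -0.05 Fz -0.51 swing first 0.9247 last 0.9247
t 15.38 swing 0.9247 R 0.1304 z 0.1124 yawerr(yaw-th) rad 0.058 Fback -1.05 Frad -0.24 Fz -1.34 tau [-0.87 -0.25 -0.03] w 0.0175 rot [ 177.6    0.3 -163.5] q [-23.   8.  16. 111.  -5.  62. 102.]
```

Height holds with zero to negative Fz, so the undercut has it. Releasing gently.

Call:
servo_tool(moves="0 0 0 0 0 0 1;0 0 0 0 0 0 0.58;0 0 0 0 0 0 0.54;0 0 0 0 0 0 0.5;0 0 0 0 0 0 0.45;0 0 0 0 0 0 0.4", squeeze=5)

```text
time_s: 15.88
tool_pos: [0.5143, 0.0648, 0.1125]
tool_rot: [177.4, 0.3, -163.6]
force: [0.6, 0.2, -0.1]
grip_width: 0.0241
```

```bash
python3 fr.py 3;python3 st.py
```

```text
avg Fback 0.16 ±0.10 Frad 0.64 Fz -0.52 swing first 0.9103 last 0.9122
t 16.03 swing 0.9122 R 0.1304 z 0.1125 yawerr(yaw-th) rad 0.069 Fback -0.09 Frad 1.01 Fz -0.21 tau [ 0.02  0.06 -0.  ] w 0.0256 rot [ 177.4    0.3 -163.6] q [-23.   8.  16. 111.  -6.  62. 102.]
```

Call:
servo_tool(moves="0 -0.001 0 0 0 0 0.2;0 -0.001 0 0 0 0 0;0 0 0 0 0 0 -0.2;0 0 0 0 0 0 -0.2;0 0 0 0 0 0 -0.2")

```text
time_s: 16.45
tool_pos: [0.5149, 0.0629, 0.1124]
tool_rot: [177.4, 0.3, -163.5]
force: [-0.1, -0.0, 0.7]
grip_width: 0.0491
```

```bash
python3 st.py; python3 - <<'E'
from cell import env
import cv2
c=env.read_camera("wrist"); cv2.imwrite("pics/w4.png",c["img"][:,:,::-1])
E
```

```text
t 16.45 swing 0.9263 R 0.1302 z 0.1124 yawerr(yaw-th) rad 0.055 Fback -0.01 Frad 0.10 Fz 0.67 tau [ 0.01 -0.02 -0.01] w 0.0491 rot [ 177.4    0.3 -163.5] q [-23.   8.  16. 111.  -6.  62. 102.]
```

View pics/w4.png

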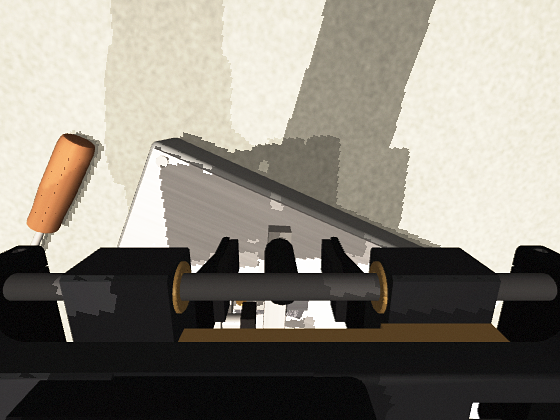

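The arm hangs by itself. The knob at (280,255) stands free between the open pads (238 and 322). Lifting straight up.

Call:
servo_tool(moves="0 0 -0.005 0 0 0 -0.2;0 0 -0.01 0 0 0 -0.2;0 0 -0.015 0 0 0 -0.2;0 0 -0.02 0 0 0 -0.2;0 0 -0.025 0 0 0 -0.2;0 0 -0.025 0 0 0 -0.2;0 0 -0.02 0 0 0 -0.2;0 0 0 0 0 0 -0.2;0 0 0 0 0 0 -0.2")

```text
time_s: 17.25
tool_pos: [0.5154, 0.0566, 0.2432]
tool_rot: [177.4, 0.4, -163.6]
force: [0.8, 0.3, -0.1]
grip_width: 0.0519
```

```bash
python3 st.py; python3 - <<'E'
from cell import env
from h import *
import cv2
o=env.get_obs();c=env.read_camera("wrist"); cv2.imwrite("pics/w5.png",c["img"][:,:,::-1])
P=cloud(c,pose(o)@c["hand_eye"]); m=(c["range_z"]>0)&(P[...,2]>.13)&(P[...,2]<.157)&(np.hypot(P[...,0]-.516,P[...,1]-.062)<.025)
q=P[m]; print(m.sum(),q.mean(0))
k=q[:,:2].mean(0)-[.6417,.0928]; print("swing",np.arctan2(k[1],k[0])%(2*np.pi)-np.radians(140.2),np.hypot(*k))
c=env.read_camera("scene"); s=c["img"][125:305,205:375,::-1]; cv2.imwrite("pics/s5.png",cv2.resize(s,None,fx=3.3,fy=3.3,interpolation=cv2.INTER_CUBIC))
E
```

```text
t 17.25 swing 0.9740 R 0.1314 z 0.2432 yawerr(yaw-th) rad 0.007 Fback 0.10 Frad -0.91 Fz -0.07 tau [0.04 0.02 0.03] w 0.0519 rot [ 177.4    0.4 -163.6] q [-23.   2.  17. 101.  -3.  77. 100.]
315 [0.51441747 0.06307221 0.13733485]
swing 0.9240855429326222 0.13070800776327424
```

View pics/w5.png

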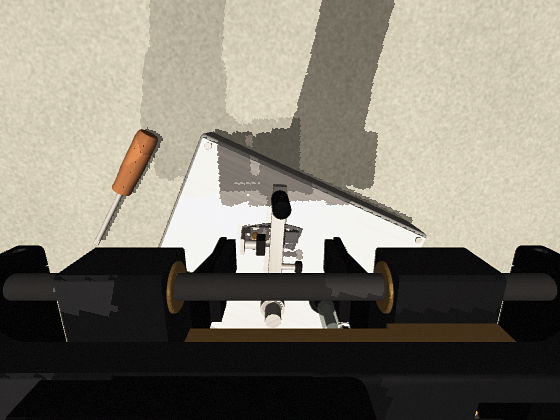

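View pics/s5.png

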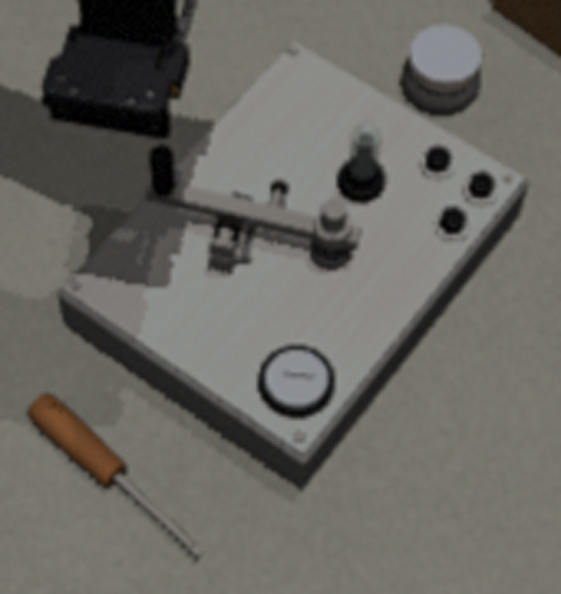

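The arm hangs over the carriage. The knob, at about (160,165) in the scene zoom, is clear of the gripper, and its top sits at z of about 0.137, so it is down roughly 13 mm. The tin and driver have not moved. Handing in.

```bash
python3 -c "
from cell import env
print(env.sign_off())"
```

```text
the job is handed in; nothing more can be done
None
```

The tapping arm is cocked: it hangs on the trip catch by itself, drawn and down, and the gripper has let go and is clear above it. I handed the job in at about 17 s of the 72 s allowed; no verdict was reported.

- **Drawing back:** I drew the arm back by the knob, still up. It met the buffer near 0.99 rad, felt as 5.0 → 8.0 N over the last steps. The estimated force on the buffer peaked at about 5 to 6 N, against the 14 N limit.
- **Down and onto the catch:** I pushed the arm about 13 mm down to its stop. The catch took the pull at 0.93 rad, 0.06 before the buffer as stated.
- **Letting go:** I took off the downward and sideways load first, and the height held, so I opened the jaws gently and lifted away.
- **Last checks:** After the release, the camera put the arm at about 0.92 to 0.93 rad of swing and 13 mm down. The knob stood clear of the gripper, and in the pictures the tin and screwdriver were where they started.
- **Disagreed or not measured:**
  - The measured pull ran about 0.6 N below the stated spring force; I took this as sensor bias.
  - While unloading I pushed about 2 N too far forward against the catch, then backed off; it held.
  - I did not measure the catch's own height, only that the arm stayed hung on it.

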